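# Jog the tempering machine with the spring-return key

### The arm

A 6-joint arm with a two-finger parallel gripper is mounted at the origin on the work surface. World frame = base frame: x ahead of the robot, y to its left, z up, the work surface at z = 0. Lengths are in mm, angles in rad, forces in N, time in s.
With the tool pointing down it reaches from about 300 to 775 mm from the base axis. Payload 14.6 kg.
Tool frame: the origin (TCP) lies at the very end of the fingers, on their centre line; the grasp point (between the pads) lies 19 mm behind it; z points along the fingers, y is the line along which they close (so a half turn about z gives the same grasp; the last joint's range is limited). The gripper opens to 94 mm and grips with 3 to 60 N. Pads are 16 mm wide; open, the fingers measure 119 mm over their backs; the gripper's body (75 mm by 177 mm) begins 78 mm behind the grasp point.
Start: joints at [1.225, 0.3, 1.521, -0, 1.321, -0.067], TCP at [151.359, 528.753, 205.446] pointing down, gripper open.
Joint ranges: [-3.03, 3.03], [-0.79, 2.21], [0.23, 2.52], [-1.04, 4.18], [0, 3.07], [-2.55, 2.55]. Speed limits (rad/s): [2.22, 2.22, 2.57, 3.14, 3.14, 3.14].

### API

Orientations are given as [roll, pitch, yaw] about the fixed x, y, z axes, in that order (R = Rz(yaw) Ry(pitch) Rx(roll)).
In Python, from cell import manip gives the robot as it stands.
- The arm moves only by the tool servo_tool, never from a script. Its argument "motion" is a list that holds one entry, the list of rows, each a list of 7 numbers: the shift along the world's x, y, z as a fraction of full scale, then the turn, a rotation vector about the world's x, y, z as a fraction of full scale, then the closure, from 0 (fully open) to 1 (shut). In form: [[[x, y, z, rx, ry, rz, gripper], ...]]. A call has 1 to 10 rows; each row is the pose to reach, as a shift and turn from the pose commanded when the call began, turning the shorter way round; what a row does not reach only later rows make up. Full scale, the value 1, is 0.5 m for a shift and pi rad for a turn. A row lasts 1/10 s, in which the tool goes at most 50 mm and 8.59 degrees, less where a joint would pass 70% of its speed; a pose out of reach is approached as far as the arm can. A call with a number of a shift or a turn outside -1 to 1 is refused whole. A call with a gripper value outside its range is refused whole. The fingers move at their own pace and stop on an object; "newtons" is the grip in N (left out, the last holds). Time passes only in rows, so rows that repeat a pose let the fingers close. It gives the time, the measured TCP pose, the force, the opening and the grip force at its end, in the units of the state.
- manip.read_state(): the state, without advancing time (a new reading comes with each control period).
- manip.camera(name): name is "side" or "top" or "wrist"; returns a dict with "frame" (480x640x3 uint8, red, green, blue), "range_z" (480x640 float32, mm along the optical axis (not along the pixel's ray), 0 where there is no reading), "vfov" (degrees; the focal length in pixels is half the picture's height over the tangent of half this angle, whatever the lens; pixels are square), "cx", "cy" (the principal point, pixels), "cam_to_world" (4x4, takes a point from camera to world coordinates). Camera axes: x right, y down, z forward; pixel columns grow to the right and rows downward; lengths in mm; the calibration is good to about 2 mm. The wrist camera is an equidistant fisheye: a pixel r from the principal point sees the ray r / f radians off the axis. A picture is of the moment at which its call begins.
- manip.sign_off(): hands the job in; it is judged then, once.
The state is a dict: "clock": time; "joints": joint angles; "qd": joint speeds; "effort": joint torques, N m; "eef_pos": TCP position; "eef_rot": TCP orientation; "wrist_force": force on the tool from outside, world axes, zero at the start; "moment": the same for the moment, N m; "finger_gap": finger opening in mm; "finger_force": force on a finger pad.
Only numpy, scipy, OpenCV 4.12 (cv2) and the standard library are available. Lean on these libraries where they do the work, as an engineer would, in place of code of your own. Each camera call takes 0.05 s, during which the arm holds its last target. There are 200 camera calls.

### The job

Pull the cabinet's drawer out to its stop and leave it open, then take the flat-headed key (not the round-headed one, which stays in its holder) and push it fully home into the key switch on the chocolate machine, wiggling it a little past the sticky pins. Only when it is fully home, turn it a quarter turn clockwise to the switch's stop and hold it turned against the spring: finish still gripping the key, without letting go. Leave the mould, the dish and the jar where they are.

Things in the scene. Friction and masses are not known exactly. Their poses are not given: they have to be found in the camera images.
- cab_drawer0 (a joint): travel in m of the only drawer of a small white cabinet (180 mm deep, 260 mm wide, 125 mm high) fixed on the table: 0 shut (start), about 0.118 at its stop. It slides out along the -x axis of the point cab_drawer0_handle, with 1 to 2 N of friction, and stays where it is left.
- cab_drawer0_handle (a point): middle of the drawer's bar handle, 87 mm above the table, 38 mm below the cabinet's top; moves with the drawer. x points into the cabinet, square to the drawer's front, y along the bar. Level steel bar about 11 mm thick, 120 mm long, fixed to the front at both ends; its axis stands 35 mm off the front, so about 30 mm is free behind it.
- holder_top (a point): centre of the top of the white key holder (50 by 140 by 34 mm high) fixed in the drawer, 56 mm above the table; axes as the handle's, moves with the drawer. Slots 38 mm to either side along y hold the two keys; which holds which varies. Drawer inside: 218 mm wide, 135 mm long, side walls' tops 103 mm above the table.
- key: flat-headed key, 35 g: black head 30 (its x) by 10 (y) by 36 mm high, on a round neck 16 mm thick, 10 mm high; below, a steel blade 14 (x) by 4 (y) by 30 mm with wedge tip. Origin on its axis at the shoulder between neck and blade; z up to the head (10 to 46 mm above origin). A half turn about z is the same. Starts upright in a holder slot, x along the drawer's travel, 1 mm play.
- spare_key: the other key, in the holder's other slot, 76 mm from the first: same blade, neck, origin and axes, but a round upright knob head 22 mm in diameter, 36 mm high. To stay in its slot.
- lock_mouth (a point): mouth of the keyway in the brass plug, on its turning axis, level with its face, 90 mm above the table. z up; x along the keyway's long side when at rest (16 by 6 mm, 34 mm deep, straight down); does not turn with the plug. Key home: its origin here. Two sticky pins, 11 and 20 mm down, yield to the wedge tip at 5 to 15 N, easier with a small wiggle.
- machine: grey chocolate tempering machine, fixed on the table: origin under it, 120 mm behind the lock along its x (same axes as lock_mouth). Console with the lock: 120 mm deep (x), 260 mm wide, 90 mm high. Behind it, from 60 mm beyond the lock, a covered tub 174 mm high. A flat steel rim, 43 mm wide and 3 mm high, rings the plug.
- plug (a joint): turn of the key switch's plug in rad: 0 at rest, growing clockwise seen from above to 1.45 at its stop. The blade has up to 0.15 rad of play in the keyway and the head gives a little in the grip, so the plug lags: the stop is met after about a quarter turn (1.6 to 1.75 rad) of the hand. A spring turns it back when released (0.03 N m at rest, 0.10 N m at the stop).
- mould: white chocolate mould on the table, 90 by 120 by 20 mm, loose. Origin under its centre. To be left alone.
- dish: white ceramic bowl, 84 mm wide and 40 mm high, loose. Origin under its centre. To be left alone.
- jar: small brown glass jar with a white lid, 56 mm wide and 75 mm high, loose, standing between cabinet and machine. Origin under its centre. To be left alone.

How it is judged (in metres and radians):
On the way, in this order (a step that is already met when the one before it is completed fails the run):
1. the drawer is pulled out to its stop (within 8 mm) while the key stands in it (value of joint cab_drawer0 above 0.11 m and height (world z) of key below 0.07 m), for 0.2 s.
2. the flat-headed key is home in the switch (shoulder within 4 mm of the plug's face), not yet turned (horizontal distance between key and lock_mouth below 0.004 m and z of key in the frame of lock_mouth below 0.004 m and angle between key's own z axis and vertical below 0.12 rad and value of joint plug below 0.35 rad), for 0.1 s.
3. the key is turned to the stop (at least 1.25 rad) and held (horizontal distance between key and lock_mouth below 0.004 m and z of key in the frame of lock_mouth below 0.004 m and angle between key's own z axis and vertical below 0.12 rad and value of joint plug above 1.25 rad and contact force between the fingers and key above 1 N), for 0.2 s.
At the end, for the whole second after the job is handed in: the flat-headed key is home in the switch (shoulder within 4 mm of the plug's face and of its axis, tilted less than 0.12 rad), turned at least 1.25 rad and kept there by the fingers' grip (over 1 N); the drawer is still out more than 100 mm and the other key is still in its holder (all of step 3 and value of joint cab_drawer0 above 0.1 m and height (world z) of spare_key below 0.066 m); the arm keeps its last pose, push and grip.
It fails at once if the plug is turned (over 0.4 rad) while the key is not home (over 7 mm off) (value of joint plug above 0.4 rad and distance between key and lock_mouth above 0.007 m).
It fails at once if the round-headed key is taken from its slot (height (world z) of spare_key above 0.07 m).
It fails at once if a bystander is pushed over 40 mm (distance of any of mould, dish, jar from where it was at the start of the episode above 0.04 m).
It also fails if it takes over 66 s, if anything falls off the work surface, if the arm or the gripper's body presses on something with over 40 N, if the wrist force passes 120 N, or if a joint passes its speed limit or range.

## Working session

There is one attempt and no reset: what is moved stays moved. The work goes in short steps, Python scripts to look and compute and a tool call to move; the robot and the scene stay as the last step left them, time stands still between calls to the robot, and variables do not carry over. Pictures are saved under pics/ and viewed, at most 10 in all, crops included, and the job is handed in when it is done.

Besides the shell and the picture viewer there is one more tool, called after "Request:" as name(argument=value, ...) on one line, values as JSON. servo_tool: Moves the arm, as the interface text tells. Its arguments: {"type":"object","properties":{"motion":{"type":"array"},"newtons":{"type":"number"}},"required":["motion"]}

```bash
mkdir -p pics
cat > h.py <<'E'
import numpy as np, cv2
from cell import manip
def grab(n):
    c=manip.camera(n); c['f']=240/np.tan(np.radians(c['vfov']/2)); return c
def save(c,name,box=None,s=1):
    im=c['frame'][:,:,::-1]
    if box: x0,y0,x1,y1=box; im=im[y0:y1,x0:x1]
    cv2.imwrite('pics/'+name,cv2.resize(im,None,fx=s,fy=s,interpolation=cv2.INTER_CUBIC))
def rays(c,u,v,fish=False):
    x=(np.asarray(u,float)-c['cx'])/c['f']; y=(np.asarray(v,float)-c['cy'])/c['f']
    if fish:
        r=np.hypot(x,y)+1e-12; k=np.tan(r)/r; x,y=x*k,y*k
    d=np.stack([x,y,np.ones_like(x)],-1); return d
def atz(c,u,v,z,fish=False):
    T=c['cam_to_world']; d=rays(c,u,v,fish)@T[:3,:3].T; o=T[:3,3]
    return o+d*((z-o[2])/d[...,2])[...,None]
def pts(c,fish=False):
    v,u=np.mgrid[:480,:640]; d=rays(c,u,v,fish)*c['range_z'][...,None]
    return d@c['cam_to_world'][:3,:3].T+c['cam_to_world'][:3,3]
E
python3 - <<'E'
from h import *
s=manip.read_state();print({k:np.round(v,3) for k,v in s.items()})
a=grab('top');b=grab('side')
im=np.hstack([cv2.resize(x['frame'],(400,300)) for x in(a,b)])
save(a,'top.png');save(b,'side.png')
for c in(a,b):print(c['vfov'],c['cx'],c['cy'],c['cam_to_world'].round(3).tolist(),(c['range_z']>0).mean())
np.save('top.npy',pts(a));np.save('side.npy',pts(b))
E
```

```text
{'clock': np.float64(0.0), 'joints': array([ 1.225,  0.301,  1.522, -0.   ,  1.321, -0.067]), 'qd': array([-0.   , -0.001,  0.001,  0.   , -0.001,  0.   ]), 'effort': array([-0.0000e+00, -5.3181e+01, -3.5273e+01,  7.1000e-02,  2.4000e-02,
       -0.0000e+00]), 'eef_pos': array([151.294, 528.503, 204.86 ]), 'eef_rot': array([-3.14 , -0.   ,  2.863]), 'wrist_force': array([ 0.397, -0.239,  0.201]), 'moment': array([-0.017, -0.005,  0.025]), 'finger_force': np.float64(0.0), 'finger_gap': np.float64(94.308)}
42.61606641493574 311.0591079531343 244.1916505236438 [[0.015, -0.987, 0.16, 318.953], [-1.0, -0.017, -0.01, 44.626], [0.013, -0.16, -0.987, 1445.144], [0.0, 0.0, 0.0, 1.0]] 0.995927734375
42.55674683101661 313.38877850543236 233.77240046877773 [[0.751, -0.351, 0.559, -221.181], [-0.66, -0.406, 0.632, -810.302], [0.005, -0.844, -0.537, 812.651], [0.0, 0.0, 0.0, 1.0]] 0.9959440104166667
```

View pics/top.png

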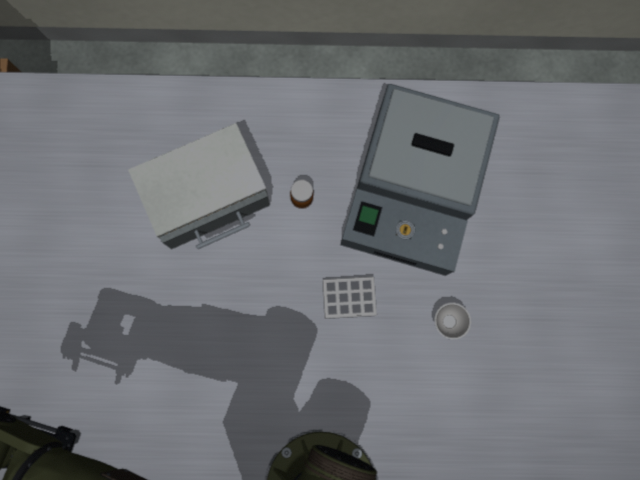

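View pics/side.png

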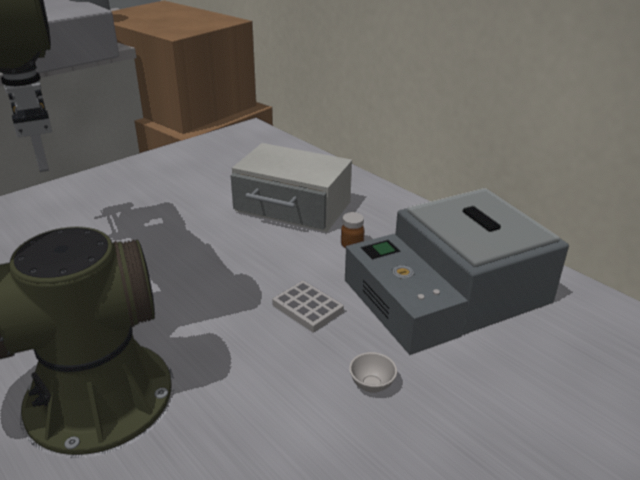

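Top view: cabinet with handle at about (222,232), lock at (405,230), jar at (301,193), mould at (349,297), dish at (452,320). The side view agrees with that layout.

Run:
```python
from h import *
a=grab('top');P=np.load('top.npy');v,u=np.mgrid[:480,:640]
def rect(m,z,n):
    m=cv2.morphologyEx(m.astype('u1'),cv2.MORPH_OPEN,np.ones((3,3)))
    c=max(cv2.findContours(m,0,2)[0],key=cv2.contourArea)[:,0]
    w=atz(a,c[:,0],c[:,1],z)[:,:2].astype('f4')
    r=cv2.minAreaRect(w);print(n,np.round(r[0],1),np.round(r[1],1),r[2],cv2.boxPoints(r).round(1).tolist())
z=P[...,2]
rect((abs(z-125)<6)&(u<290)&(v>100)&(v<260),125,'cab')
rect((abs(z-174)<7)&(u>330)&(v>60)&(v<230),174,'tub')
rect((abs(z-90)<6)&(u>330)&(v>170)&(v<290),90,'console')
f=a['frame'].astype(int)
hsv=cv2.cvtColor(a['frame'],cv2.COLOR_RGB2HSV)
m=(hsv[...,1]>90)&(hsv[...,0]>10)&(hsv[...,0]<40)&(abs(u-405)<25)&(abs(v-230)<25)
print('plug',m.sum(),atz(a,u[m].mean(),v[m].mean(),90),u[m].mean(),v[m].mean())
m=(abs(z-90)<7)&(u>185)&(u<260)&(v>205)&(v<260)
Q=P[m];print(m.sum());m2=m.astype('u1')
w=atz(a,u[m],v[m],92)[:,:2].astype('f4');r=cv2.minAreaRect(w);print('handle',r,cv2.boxPoints(r).tolist())
for n,p in dict(jar=(301,187,75),mould=(349,297,20),dish=(452,320,40)).items():print(n,atz(a,*p[:2],p[2]).round())
# side view lock
b=grab('side');hs=cv2.cvtColor(b['frame'],cv2.COLOR_RGB2HSV)
m=(hs[...,1]>90)&(hs[...,0]>10)&(hs[...,0]<40)&(abs(u-403)<15)&(abs(v-272)<12)
print('plug side',m.sum(),atz(b,u[m].mean(),v[m].mean(),90))
save(a,'crops.png',(385,210,425,250),12)
```

```text
cab [674.6 284. ] [167.7 259.8] 25.64578628540039 [[542.7999877929688, 364.79998779296875], [655.2000122070312, 130.60000610351562], [806.4000244140625, 203.1999969482422], [694.0, 437.3999938964844]]
tub [ 747.6 -227.9] [89.8 31. ] 74.42903900146484 [[720.5999755859375, -267.0], [750.5, -275.29998779296875], [774.5999755859375, -188.8000030517578], [744.7999877929688, -180.5]]
console [ 576.6 -180.9] [259.9 124.2] 74.490234375 [[482.0, -289.5], [601.5999755859375, -322.70001220703125], [671.0999755859375, -72.30000305175781], [551.5, -39.0]]
plug 94 [ 576.76223687 -180.05546934   90.        ] 404.97872340425533 229.22340425531914
469
handle ((573.0671997070312, 227.80776977539062), (43.706817626953125, 162.3285369873047), 25.672327041625977) [[518.208740234375, 291.49261474609375], [588.5333251953125, 145.18809509277344], [627.9256591796875, 164.1229248046875], [557.60107421875, 310.42742919921875]]
jar [674.  55.  75.]
mould [428. -60.  20.]
dish [ 378. -293.   40.]
plug side 57 [ 574.81584645 -180.24504867   90.        ]
```

Run:
```python
from h import *
th=np.radians(25.65);R=np.array([[np.cos(th),np.sin(th)],[-np.sin(th),np.cos(th)]])
for n in('top','side'):
    P=np.load(n+'.npy');q=(P[...,:2]-[599,247.7])@R.T;z=P[...,2]
    m=(q[...,0]<-8)&(q[...,0]>-70)&(abs(q[...,1])<100)&(z>76)&(z<100)
    Q=np.c_[q[m],z[m]];
    print(n,len(Q),np.percentile(Q,[2,10,25,50,75,90,98],axis=0).round(1).tolist())
    m=(abs(q[...,1])<80)&(abs(q[...,0])<30)&(z>30)&(z<75);print(np.percentile(q[m][:,0],[10,50,90]) if m.any() else 0)
    m=(abs(q[...,1])<100)&(abs(q[...,0]-80)<150)&(z>118)&(z<132);print(np.percentile(q[m][:,0],[1,99]),np.percentile(z[m],[5,50,95]))
```

```text
top 605 [[-52.8, -87.9, 78.1], [-51.1, -57.8, 82.8], [-48.1, -43.6, 87.3], [-36.7, 0.7, 90.7], [-12.5, 44.8, 93.3], [-11.8, 59.9, 96.2], [-11.3, 91.3, 98.9]]
[-13.0385423  -12.0138708  -11.05760313]
[  2.92011064 166.19015736] [120.19289581 124.6762982  129.00685458]
side 851 [[-55.9, -94.2, 76.9], [-52.2, -76.0, 79.7], [-46.0, -47.8, 84.7], [-15.0, -2.1, 89.7], [-12.4, 42.0, 92.9], [-10.5, 70.7, 96.8], [-8.8, 93.2, 99.4]]
[-16.69671261 -13.05898036 -10.00780742]
[ -1.89447338 164.88649399] [121.91714156 125.3971757  127.94503631]
```

Request:
servo_tool(motion=[[[0.1,-0.075,0,0,0,-0.045,0.62],[0.2,-0.15,0,0,0,-0.09,0.62],[0.3,-0.225,0,0,0,-0.135,0.62],[0.4,-0.3,0,0,0,-0.18,0.62],[0.5,-0.37,0,0,0,-0.225,0.62],[0.6,-0.45,0,0,0,-0.2688,0.62],[0.7,-0.525,0,0,0,-0.2688,0.62],[0.8092,-0.6024,0,0,0,-0.2688,0.62],[0.8092,-0.6024,0,0,0,-0.2688,0.62],[0.8092,-0.6024,0,0,0,-0.2688,0.62]]])

```text
clock: 1.2
eef_pos: [553.8, 228.6, 205.4]
eef_rot: [-3.142, -0.0, 2.018]
wrist_force: [0.3, 0.5, 0.6]
finger_gap: 35.7
finger_force: 0.0
```

Request:
servo_tool(motion=[[[0,0,0,0,0,0,0.62],[0,0,0,0,0,0,0.62]]])

```text
clock: 1.4
eef_pos: [552.6, 229.5, 204.8]
eef_rot: [-3.14, -0.0, 2.017]
wrist_force: [-0.9, 0.2, 0.5]
finger_gap: 35.8
finger_force: 0.0
```

Run:
```python
from h import *
w=grab('wrist');save(w,'w1.png');print(manip.read_state()['joints'].round(3),w['f'],w['cx'],w['cy'],w['cam_to_world'].round(3).tolist(),(w['range_z']>0).mean())
c=grab('top');save(c,'t2.png',(160,100,320,260),3)
```

```text
[ 0.334  0.409  1.376  0.     1.358 -0.113] 371.64829954431775 324.4369130507765 241.5676081289992 [[0.902, 0.42, 0.1, 521.745], [0.432, -0.876, -0.213, 290.363], [-0.002, 0.236, -0.972, 384.653], [0.0, 0.0, 0.0, 1.0]] 0.9444986979166666
```

View pics/w1.png

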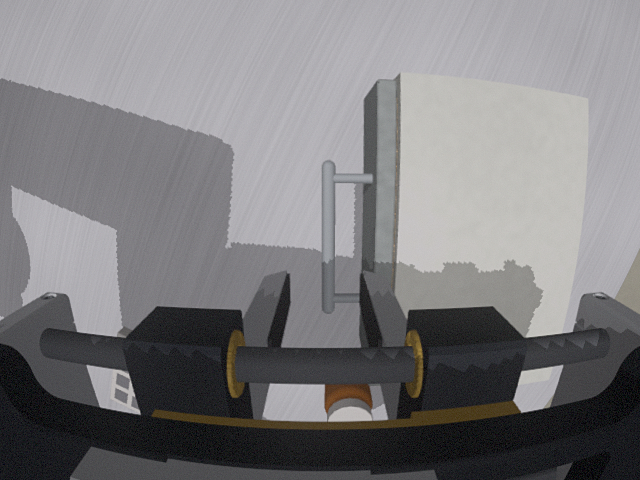

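Run:
```python
from h import *
w=grab('wrist');p=atz(w,np.array([328.,328.]),np.array([163.,312.]),89,True);print(p,p.mean(0))
```

```text
[[526.22464794 285.59716756  89.        ]
 [581.66186411 171.23993755  89.        ]] [553.94325603 228.41855255  89.        ]
```

Wrist view: the bar is at column 328, rows 163–312, between the fingers. I'll go down and grip it.

Request:
servo_tool(motion=[[[0.0044,-0.003,-0.08,0,0,0,0.62],[0.0044,-0.003,-0.16,0,0,0,0.62],[0.0044,-0.003,-0.22,0,0,0,0.62],[0.0044,-0.003,-0.272,0,0,0,0.62],[0.0044,-0.003,-0.272,0,0,0,0.62],[0.0044,-0.003,-0.272,0,0,0,1],[0.0044,-0.003,-0.272,0,0,0,1],[0.0044,-0.003,-0.272,0,0,0,1],[0.0044,-0.003,-0.272,0,0,0,1],[0.0044,-0.003,-0.272,0,0,0,1]]], newtons=25)

```text
clock: 2.55
eef_pos: [555.1, 229.0, 70.8]
eef_rot: [3.14, 0.0, 2.018]
wrist_force: [-1.8, 0.6, 6.9]
finger_gap: 10.3
finger_force: 25.0
```

Request:
servo_tool(motion=[[[-0.02,-0.0096,0,0,0,0,1],[-0.045,-0.0216,0,0,0,0,1],[-0.07,-0.0336,0,0,0,0,1],[-0.1,-0.048,0,0,0,0,1],[-0.13,-0.0624,0,0,0,0,1],[-0.16,-0.0768,0,0,0,0,1],[-0.185,-0.0888,0,0,0,0,1],[-0.2,-0.096,0,0,0,0,1],[-0.21,-0.1009,0,0,0,0,1],[-0.2163,-0.1039,0,0,0,0,1]]])

```text
clock: 3.55
eef_pos: [449.5, 178.4, 71.0]
eef_rot: [3.131, -0.0, 2.018]
wrist_force: [35.1, 23.6, -25.1]
finger_gap: 9.9
finger_force: 25.0
```

Request:
servo_tool(motion=[[[-0.002,-0.001,0,0,0,0,1],[-0.002,-0.001,0,0,0,0,1],[-0.002,-0.001,0,0,0,0,1]]])

```text
clock: 3.85
eef_pos: [449.6, 178.4, 71.0]
eef_rot: [3.129, 0.0, 2.018]
wrist_force: [26.1, 18.4, -16.3]
finger_gap: 10.1
finger_force: 25.0
```

Request:
servo_tool(motion=[[[0.003,0.0015,0,0,0,0,0.62],[0.003,0.0015,0,0,0,0,0.62],[0.003,0.0015,0,0,0,0,0.62],[0.003,0.0015,0,0,0,0,0.62],[0.003,0.0015,0.08,0,0,0,0.62],[0.003,0.0015,0.16,0,0,0,0.62],[0.003,0.0015,0.24,0,0,0,0.62],[0.003,0.0015,0.268,0,0,0,0.62],[0.003,0.0015,0.268,0,0,0,0.62]]])

```text
clock: 4.75
eef_pos: [447.6, 177.1, 205.5]
eef_rot: [3.138, 0.001, 2.018]
wrist_force: [-0.1, 0.6, -0.5]
finger_gap: 35.9
finger_force: 0.0
```

Run:
```python
from h import *
w=grab('wrist');c=grab('top');im=c['frame'][130:310,130:310]
save(w,'w2.png');T=cv2.resize(im,(480,480))
cv2.imwrite('pics/both.png',cv2.resize(np.hstack([w['frame'],T])[:,:,::-1],(800,343)))
cv2.imwrite('pics/wc.png',w['frame'][50:330,200:640,::-1])
P=pts(w,True);np.savez('w2.npz',P=P,**{k:w[k] for k in('frame','f','cx','cy','cam_to_world')})
```

```text
(no output)
```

View pics/both.png

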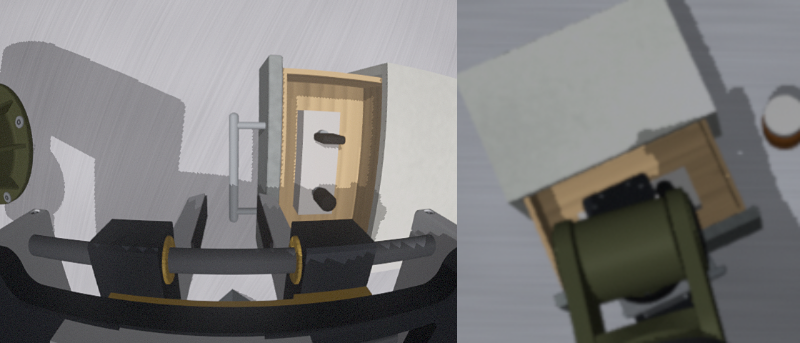

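The wrist view shows the flat head at about (461,192), on the +y side, and the round one at (455,280).

Run:
```python
from h import *
d=dict(np.load('w2.npz'));P=d['P'];g=d['frame'].max(2);v,u=np.mgrid[:480,:640]
th=np.radians(25.65);R=np.array([[np.cos(th),np.sin(th)],[-np.sin(th),np.cos(th)]]);h=np.array([448.3,176.7])
for n,(a,b,lo,hi) in dict(flat=(430,500,170,215),round=(430,490,255,300)).items():
    m=(u>a)&(u<b)&(v>lo)&(v<hi)&(g<75)
    t=m&(abs(P[...,2]-102)<5)
    print(n,m.sum(),t.sum(),np.percentile(P[m][:,2],[5,25,50,75,95]).round(1))
    w=atz(d,u[t],v[t],102,True)[:,:2];r=cv2.minAreaRect(w.astype('f4'));print(r,(np.array(r[0])-h)@R.T)
# holder top
q=(P[...,:2]-h)@R.T
m=(abs(P[...,2]-56)<4)&(g>140)&(u>400)&(u<490)&(v>150)&(v<310)
w=(atz(d,u[m],v[m],56,True)[:,:2]-h)@R.T;print('holder',np.percentile(w,[1,5,50,95,99],axis=0).round(1).tolist())
```

```text
flat 493 354 [ 79.1  93.8 101.4 102.3 103.2]
((532.1551513671875, 260.16168212890625), (29.63172721862793, 9.73227596282959), 24.707204818725586) [111.7199291   38.93836459]
round 728 433 [ 72.7  87.1 100.9 102.4 103.4]
((565.1870727539062, 192.0843505859375), (19.404569625854492, 22.344846725463867), 74.29963684082031) [112.02791341 -36.72890737]
holder [[88.7, -69.0], [90.2, -62.7], [108.9, 6.1], [135.7, 65.0], [138.1, 69.3]]
```

Request:
servo_tool(motion=[[[0.03,0.03,0,0,0,0.047,0.5],[0.06,0.06,0,0,0,0.094,0.5],[0.09,0.09,0,0,0,0.141,0.5],[0.12,0.12,0,0,0,0.188,0.5],[0.15,0.15,0,0,0,0.235,0.5],[0.169,0.166,0,0,0,0.28,0.5],[0.169,0.166,0,0,0,0.325,0.5],[0.169,0.166,0,0,0,0.37,0.5],[0.169,0.166,0,0,0,0.415,0.5],[0.169,0.166,0,0,0,0.46,0.5]]])

```text
clock: 5.85
eef_pos: [530.9, 259.7, 201.2]
eef_rot: [-3.141, -0.003, -2.814]
wrist_force: [-0.5, -0.2, -0.3]
finger_gap: 47.0
finger_force: 0.0
```

Request:
servo_tool(motion=[[[0,0,0,0,0,0.04,0.5],[0,0,0,0,0,0.04,0.5],[0,0,0,0,0,0.04,0.5]]])

```text
clock: 6.15
eef_pos: [531.1, 259.8, 202.2]
eef_rot: [3.141, -0.002, -2.698]
wrist_force: [0.1, -0.4, -1.3]
finger_gap: 47.0
finger_force: 0.0
```

Run:
```python
from h import *
w=grab('wrist');s=manip.read_state();print(s['joints'].round(3),s['eef_pos'].round(1),s['eef_rot'].round(3))
P=pts(w,True);g=w['frame'].max(2)
q=P[...,:2]-[532.2,260.2]
m=(np.hypot(q[...,0],q[...,1])<25)&(abs(P[...,2]-102)<5)&(g<90)
v,u=np.nonzero(m);print(m.sum(),u.min(),u.max(),v.min(),v.max())
r=cv2.minAreaRect(atz(w,u,v,102,True)[:,:2].astype('f4'));print(r)
save(w,'w3.png')
```

```text
[ 0.393  0.396  1.4    0.     1.348 -1.622] [531.2 259.9 202.5] [ 3.142e+00 -1.000e-03 -2.698e+00]
401 317 328 228 264
((532.98681640625, 259.2856140136719), (28.906265258789062, 8.537900924682617), 25.60240936279297)
```

View pics/w3.png

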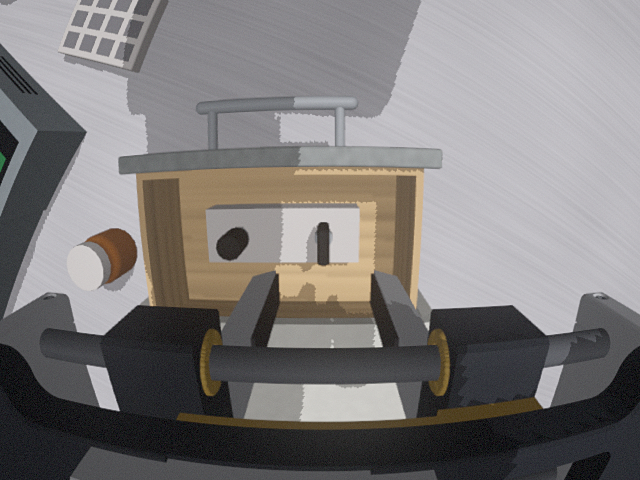

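Picture: the flat key is centred between the fingers at (323,245), and the round one is clear at (232,243). Going down to grip.

Request:
servo_tool(motion=[[[0.0024,-0.0004,-0.08,0,0,0,0.5],[0.0024,-0.0004,-0.16,0,0,0,0.5],[0.0024,-0.0004,-0.22,0,0,0,0.5],[0.0024,-0.0004,-0.26,0,0,0,0.5],[0.0024,-0.0004,-0.275,0,0,0,0.5],[0.0024,-0.0004,-0.275,0,0,0,0.5],[0.0024,-0.0004,-0.275,0,0,0,1],[0.0024,-0.0004,-0.275,0,0,0,1],[0.0024,-0.0004,-0.275,0,0,0,1],[0.0024,-0.0004,-0.275,0,0,0,1]]], newtons=40)

```text
clock: 7.2
eef_pos: [532.9, 259.9, 66.6]
eef_rot: [-3.142, 0.001, -2.694]
wrist_force: [-0.1, -0.1, -0.6]
finger_gap: 18.4
finger_force: 0.0
```

Request:
servo_tool(motion=[[[0,0,0,0,0,0,1],[0,0,0,0,0,0,1],[0,0,0,0,0,0,1]]])

```text
clock: 7.5
eef_pos: [532.8, 259.8, 66.3]
eef_rot: [-3.142, 0.0, -2.694]
wrist_force: [-0.4, -1.1, 3.3]
finger_gap: 9.9
finger_force: 40.5
```

Run:
```python
from h import *
s=manip.read_state();print({k:np.round(v,3) for k,v in s.items()})
```

```text
{'clock': np.float64(7.5), 'joints': array([ 0.392,  0.538,  1.528, -0.   ,  1.075, -1.626]), 'qd': array([ 0.   , -0.   ,  0.   ,  0.   ,  0.001, -0.003]), 'effort': array([ 5.0000e-02, -5.9922e+01, -3.0107e+01,  1.5000e-02, -1.5900e-01,
        3.0000e-03]), 'eef_pos': array([532.811, 259.82 ,  66.284]), 'eef_rot': array([-3.142,  0.   , -2.694]), 'wrist_force': array([-0.438, -1.147,  3.295]), 'moment': array([-0.024,  0.222, -0.015]), 'finger_force': np.float64(40.544), 'finger_gap': np.float64(9.898)}
```

Request:
servo_tool(motion=[[[0,0,0.02,0,0,0,1],[0,0,0.05,0,0,0,1],[0,0,0.1,0,0,0,1],[0,0,0.17,0,0,0,1],[0,0,0.24,0,0,0,1],[0,0,0.28,0,0,0,1],[0,0,0.28,0,0,0,1]]])

```text
clock: 8.2
eef_pos: [533.6, 260.2, 210.2]
eef_rot: [-3.141, 0.006, -2.694]
wrist_force: [-0.9, 0.6, -1.1]
finger_gap: 9.7
finger_force: 40.4
```

Request:
servo_tool(motion=[[[0.008,-0.08,0,0,0,-0.03,1],[0.018,-0.18,0,0,0,-0.06,1],[0.028,-0.28,0,0,0,-0.09,1],[0.038,-0.38,0,0,0,-0.12,1],[0.048,-0.48,0,0,0,-0.15,1],[0.058,-0.58,0,0,0,-0.18,1],[0.068,-0.68,0,0,0,-0.21,1],[0.078,-0.78,0,0,0,-0.2285,1],[0.0874,-0.85,0,0,0,-0.2285,1],[0.0874,-0.88,0,0,0,-0.2285,1]]])

```text
clock: 9.2
eef_pos: [575.8, -183.2, 204.8]
eef_rot: [-3.141, -0.001, 2.868]
wrist_force: [-0.4, 0.1, -0.0]
finger_gap: 9.9
finger_force: 40.4
```

Request:
servo_tool(motion=[[[0,0,0,0,0,0,1],[0,0,0,0,0,0,1],[0,0,0,0,0,0,1]]])

```text
clock: 9.5
eef_pos: [576.4, -178.6, 206.0]
eef_rot: [3.141, -0.0, 2.873]
wrist_force: [0.1, 0.7, -0.3]
finger_gap: 9.9
finger_force: 40.4
```

Run:
```python
from h import *
s=manip.read_state();print(s['joints'].round(3),s['eef_pos'].round(1),s['eef_rot'].round(3),s['finger_gap'])
w=grab('wrist');save(w,'w4.png');P=pts(w,True)
np.savez('w4.npz',P=P,**{k:w[k] for k in('frame','f','cx','cy','cam_to_world')})
```

```text
[-0.361  0.42   1.358  0.     1.364 -1.663] [ 576.4 -178.6  206. ] [ 3.141 -0.     2.873] 9.861643938389726
```

View pics/w4.png

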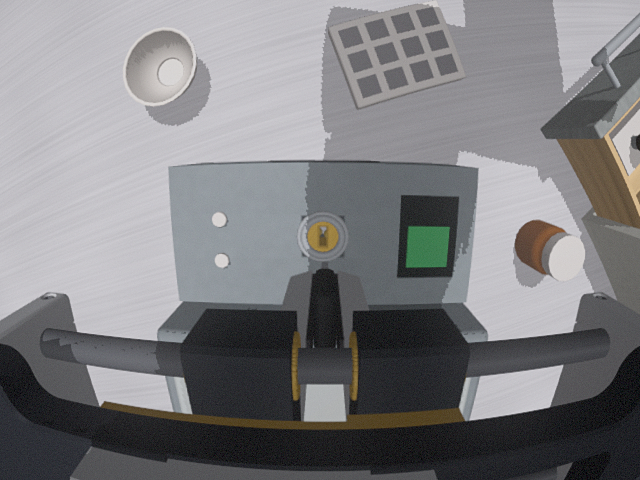

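Run:
```python
from h import *
d=dict(np.load('w4.npz'));P=d['P'];v,u=np.mgrid[:480,:640]
hs=cv2.cvtColor(d['frame'],cv2.COLOR_RGB2HSV)
m=(hs[...,1]>100)&(hs[...,0]>10)&(hs[...,0]<40)&(abs(u-322)<22)&(abs(v-237)<22)
w=atz(d,u[m],v[m],90,True)[:,:2].astype('f4');h=cv2.convexHull(w);c,r=cv2.minEnclosingCircle(h);print('plug',m.sum(),c,r,cv2.fitEllipse(h))
# slot inside
g=d['frame'].max(2);mm=(np.hypot(u-322,v-237)<13)&~m
ww=atz(d,u[mm],v[mm],90,True)[:,:2].astype('f4');print('slot',mm.sum(),cv2.minAreaRect(ww))
# rim by depth z~93
# console level & yaw via front edge
m=(abs(P[...,2]-90)<5)&(u>160)&(u<490)&(v>155)&(v<300)
e=[(x,np.nonzero(m[:,x])[0].min()) for x in range(190,470,4) if m[:,x].any()]
e=np.array(e,float);p=atz(d,e[:,0],e[:,1],90,True)[:,:2].astype('f4')
l=cv2.fitLine(p,cv2.DIST_HUBER,0,.01,.01).ravel();print('front edge ang',np.degrees(np.arctan2(l[1],l[0])),l)
c=np.array(c);n=np.array([-l[1],l[0]]);print('dist lock-front',(c-l[2:])@n)
th=np.radians(-15.5);x=np.array([np.cos(th),np.sin(th)]);y=np.array([-x[1],x[0]])
T=c+.06*x+.56*y;print('target',T,'shift',(T-manip.read_state()['eef_pos'][:2])/500)
```

```text
plug 665 (573.4783935546875, -180.57928466796875) 12.607805252075195 ((573.5394287109375, -180.5486602783203), (24.8362979888916, 24.892467498779297), 21.63211441040039)
slot 55 ((569.7412719726562, -179.07444763183594), (4.876327037811279, 9.160455703735352), 74.51284790039062)
front edge ang 74.45059 [ 2.6806924e-01  9.6339965e-01  5.1296881e+02 -1.7523827e+02]
dist lock-front -59.72667334426069
target [ 573.68586487 -180.05568592] shift [-0.00558771 -0.00282489]
```

Wrist view: plug at (322,237) and the slot at rest. I'll move over it and down to just above the face.

Request:
servo_tool(motion=[[[-0.005,-0.003,-0.05,0,0,0,1],[-0.005,-0.003,-0.1,0,0,0,1],[-0.005,-0.003,-0.13,0,0,0,1],[-0.005,-0.003,-0.138,0,0,0,1],[-0.005,-0.003,-0.138,0,0,0,1],[-0.005,-0.003,-0.138,0,0,0,1],[-0.005,-0.003,-0.138,0,0,0,1]]])

```text
clock: 10.25
eef_pos: [574.3, -181.8, 138.0]
eef_rot: [-3.141, 0.002, 2.871]
wrist_force: [-0.1, 0.2, -0.1]
finger_gap: 9.9
finger_force: 40.4
```

Run:
```python
from h import *
s=manip.read_state();print(s['eef_pos'].round(1),s['wrist_force'].round(1))
w=grab('wrist');b=grab('side');cv2.imwrite('pics/m.png',np.hstack([cv2.resize(w['frame'][160:340,232:412],(400,400),interpolation=2),cv2.resize(b['frame'][230:310,360:440],(400,400),interpolation=2)])[:,:,::-1])
```

```text
[ 574.3 -181.8  138. ] [-0.1  0.2 -0.1]
```

View pics/m.png

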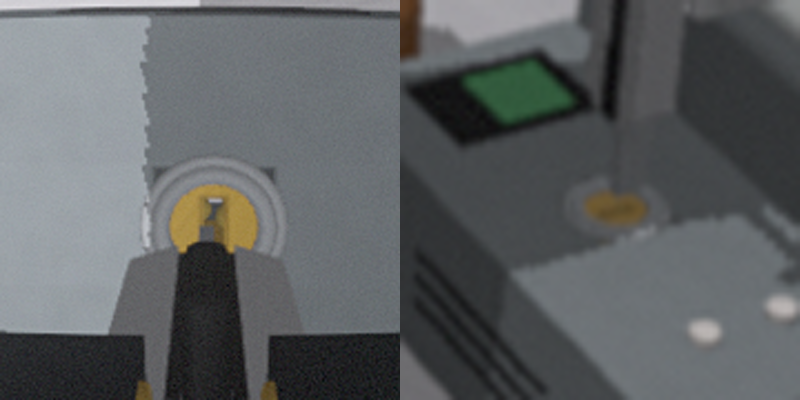

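Run:
```python
from h import *
th=np.radians(-15.55);x=np.array([np.cos(th),np.sin(th)]);y=np.array([-x[1],x[0]])
s=manip.read_state();w=grab('wrist');v,u=np.mgrid[:480,:640]
hs=cv2.cvtColor(w['frame'],cv2.COLOR_RGB2HSV)
m=(hs[...,1]>100)&(hs[...,0]>10)&(hs[...,0]<40)&(u>290)&(u<360)&(v>220)&(v<275)
n,l,st,ce=cv2.connectedComponentsWithStats(m.astype('u1'));print(st[1:6])
p=atz(w,u[m],v[m],90,True)[:,:2];h=cv2.convexHull(p.astype('f4'))[:,0]
A=np.c_[2*h,np.ones(len(h))]
from scipy.optimize import least_squares
# 12.4 radius circle on upper arc only (points far from occluder)
k=h[(h@x)<np.percentile(h@x,70)]
r=least_squares(lambda c:np.hypot(*(k-c).T)-12.4,[573.6,-180.5],loss='soft_l1');print('plug',r.x,abs(r.fun).max())
T=s['eef_pos'][:2];s2=manip.read_state()['eef_pos'];print(T,s2,s['eef_rot'],'lat',(r.x-T)@y+.56,'long',(r.x-T)@x+.06)
```

```text
[[309 244  39  30 783]]
plug [ 573.68485432 -180.559395  ] 0.34781851097210037
[ 574.10476771 -181.81252001] [ 574.03870463 -181.80566083  137.49764969] [-3.14150155e+00  1.11968610e-03  2.87125163e+00] lat 1.6546866699602185 long -0.680479991355714
```

Request:
servo_tool(motion=[[[-0.0004,0.0035,0,0,0,0,1],[-0.0004,0.0035,0,0,0,0,1],[-0.0004,0.0035,-0.006,0,0,0,1],[-0.0004,0.0035,-0.012,0,0,0,1],[-0.0004,0.0035,-0.016,0,0,0,1],[-0.0004,0.0035,-0.02,0,0,0,1],[-0.0004,0.0035,-0.024,0,0,0,1],[-0.0004,0.0035,-0.024,0,0,0,1]]])

```text
clock: 11.2
eef_pos: [573.4, -179.9, 124.7]
eef_rot: [3.142, -0.001, 2.871]
wrist_force: [-2.4, 0.2, -1.5]
finger_gap: 9.2
finger_force: 40.5
```

It's in the mouth. Pushing on with a small yaw wiggle.

Request:
servo_tool(motion=[[[-0.001,0.0002,-0.006,0,0,0.012,1],[-0.001,0.0002,-0.01,0,0,-0.012,1],[-0.001,0.0002,-0.014,0,0,0.012,1],[-0.001,0.0002,-0.018,0,0,-0.012,1],[-0.001,0.0002,-0.022,0,0,0.012,1],[-0.001,0.0002,-0.026,0,0,-0.012,1],[-0.001,0.0002,-0.03,0,0,0.012,1],[-0.001,0.0002,-0.034,0,0,-0.012,1],[-0.001,0.0002,-0.034,0,0,0,1]]])

```text
clock: 12.1
eef_pos: [572.9, -179.8, 107.9]
eef_rot: [3.141, -0.001, 2.869]
wrist_force: [-1.9, 0.1, 0.1]
finger_gap: 9.7
finger_force: 40.6
```

Request:
servo_tool(motion=[[[-0.001,0,-0.004,0,0,0.012,1],[-0.001,0,-0.007,0,0,-0.012,1],[-0.001,0,-0.01,0,0,0.012,1],[-0.001,0,-0.013,0,0,-0.012,1],[-0.001,0,-0.016,0,0,0.012,1],[-0.001,0,-0.018,0,0,-0.012,1],[-0.001,0,-0.018,0,0,0,1],[-0.001,0,-0.018,0,0,0,1]]])

```text
clock: 12.9
eef_pos: [572.9, -179.8, 100.1]
eef_rot: [3.142, 0.001, 2.873]
wrist_force: [-4.6, 2.6, 11.3]
finger_gap: 9.8
finger_force: 40.9
```

Run:
```python
from h import *
b=grab('side');w=grab('wrist');s=manip.read_state();print(s['wrist_force'],s['moment'],s['eef_pos'])
cv2.imwrite('pics/n.png',np.hstack([cv2.resize(w['frame'][160:340,232:412],(400,400),interpolation=2),cv2.resize(b['frame'][230:310,360:440],(400,400),interpolation=2)])[:,:,::-1])
```

```text
[-4.47067892  2.84988102 10.83147914] [0.53110224 0.98643404 0.04436673] [ 572.85392197 -179.80636148  100.15018617]
```

View pics/n.png

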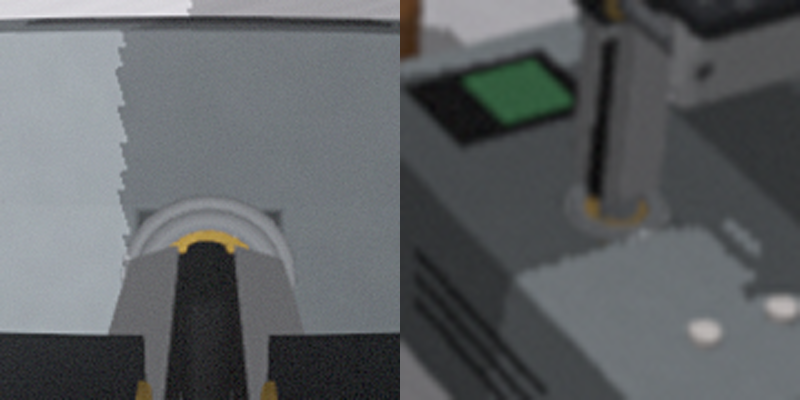

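Request:
servo_tool(motion=[[[0,0,-0.002,0,0,0.012,1],[0,0,-0.002,0,0,-0.012,1],[0,0,-0.002,0,0,0.012,1],[0,0,-0.002,0,0,0,1],[0,0,-0.002,0,0,0,1]]])

```text
clock: 13.5
eef_pos: [573.0, -179.8, 100.1]
eef_rot: [3.142, 0.001, 2.87]
wrist_force: [-8.5, 3.3, 19.0]
finger_gap: 9.8
finger_force: 41.1
```

Request:
servo_tool(motion=[[[0,0,0.001,0,0,0,1],[0,0,0.001,0,0,-0.04,1],[0,0,0.001,0,0,-0.08,1],[0,0,0.001,0,0,-0.12,1],[0,0,0.001,0,0,-0.16,1],[0,0,0.001,0,0,-0.2,1],[0,0,0.001,0,0,-0.24,1],[0,0,0.001,0,0,-0.28,1],[0,0,0.001,0,0,-0.32,1],[0,0,0.001,0,0,-0.36,1]]], newtons=55)

```text
clock: 14.5
eef_pos: [574.2, -178.1, 100.2]
eef_rot: [3.137, -0.001, 1.736]
wrist_force: [3.8, 15.6, 11.8]
finger_gap: 9.8
finger_force: 56.1
```

Run:
```python
from h import *
s=manip.read_state();print(s['wrist_force'],s['moment'],s['eef_pos'],s['eef_rot'])
```

```text
[ 3.81574508 15.62276059 11.82198071] [ 2.9681985  -0.8447444   0.15330809] [ 574.22495525 -178.14050125  100.20207595] [ 3.13716994e+00 -1.34062059e-03  1.73585185e+00]
```

Request:
servo_tool(motion=[[[0.001,0.003,0,0,0,0,1],[0.001,0.003,0,0,0,-0.04,1],[0.001,0.003,0,0,0,-0.08,1],[0.001,0.003,0,0,0,-0.12,1],[0.001,0.003,0,0,0,-0.15,1],[0.001,0.003,0,0,0,-0.18,1],[0.001,0.003,0,0,0,-0.18,1],[0.001,0.003,0,0,0,-0.18,1]]])

```text
clock: 15.3
eef_pos: [575.9, -178.0, 100.3]
eef_rot: [3.134, -0.002, 1.176]
wrist_force: [13.0, 3.3, 5.3]
finger_gap: 9.7
finger_force: 55.7
```

Run:
```python
from h import *
s=manip.read_state();print(s['wrist_force'],s['moment'],s['eef_pos'],s['eef_rot'],s['joints'])
w=grab('wrist');a=grab('top');cv2.imwrite('pics/o.png',np.hstack([cv2.resize(w['frame'][160:340,232:412],(400,400),interpolation=2),cv2.resize(a['frame'][130:330,180:380],(400,400))])[:,:,::-1])
```

```text
[13.00347361  3.30363543  5.34940941] [ 0.86018532 -2.61364014  0.49756477] [ 575.905404   -178.00079497  100.27411056] [ 3.13433481e+00 -2.17538615e-03  1.17559185e+00] [-0.361389    0.51213107  1.47932004  0.00211991  1.14281513  0.0329506 ]
```

View pics/o.png

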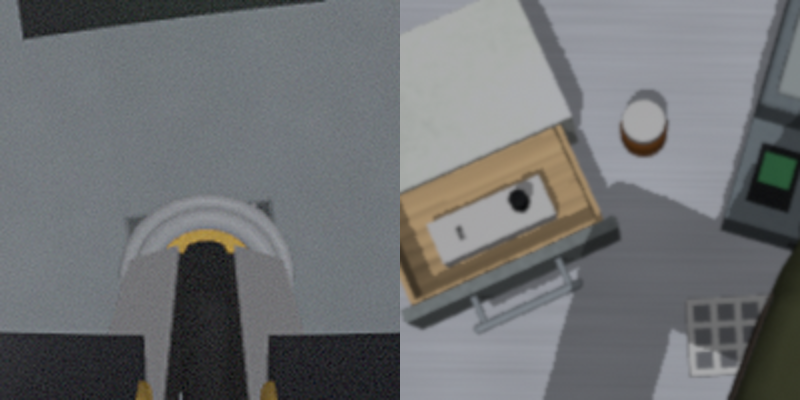

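Request:
servo_tool(motion=[[[0.0025,0.0005,0,0,0,0,1],[0.0025,0.0005,0,0,0,-0.005,1],[0.0025,0.0005,0,0,0,-0.005,1],[0.0025,0.0005,0,0,0,-0.005,1],[0.0025,0.0005,0,0,0,-0.005,1],[0.0025,0.0005,0,0,0,-0.005,1]]])

```text
clock: 16.0
eef_pos: [576.2, -177.8, 100.2]
eef_rot: [3.137, -0.002, 1.16]
wrist_force: [5.9, 4.7, 9.4]
finger_gap: 9.3
finger_force: 56.0
```

Run:
```python
from h import *
s=manip.read_state();print(s['wrist_force'],s['moment'],s['eef_pos'],s['eef_rot'],s['finger_force'])
```

```text
[5.85507137 4.74706724 9.38589525] [ 0.92270235 -1.10537993  0.48092983] [ 576.2307278  -177.77912524  100.21139555] [ 3.13670797e+00 -1.59985324e-03  1.15997812e+00] 55.953055140562356
```

```bash
python3 -c "
from cell import manip
print(manip.sign_off())"
```

```text
the job is handed in; nothing more can be done
None
```

I handed the job in at about 16 s of the 66 s allowed; no verdict came back, so these are my own readings: the drawer is out at its stop, and the flat-headed key is fully home, turned about 1.7 rad (hand angle) to the stop and still gripped at 56 N. The round-headed key is still in its holder, and I kept clear of the mould, dish and jar, though I did not re-measure them at the end.

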